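Lift a bisque bud vase in glazing tongs over the dip bowl

ROBOT

A 6-joint arm with a two-finger parallel gripper is mounted at the origin on the work surface. World frame = base frame: x ahead of the robot, y to its left, z up, the work surface at z = 0. Lengths are in m, angles in rad, forces in N, time in s.
With the tool pointing down it reaches from about 0.35 to 0.975 m from the base axis. Payload 17.4 kg.
Tool frame: the origin (TCP) lies midway between the tips of the shut fingers; the grasp point (between the pads) lies 19 mm behind it; z points along the fingers, y is the direction in which the jaws open and shut (so a half turn about z gives the same grasp; the last joint's range is limited). The gripper opens to 85 mm and grips with 20 to 120 N. Pads are 22 mm wide; open, the fingers measure 114 mm over their backs; the gripper's body (76 mm by 85 mm) begins 54 mm behind the grasp point. The pads swing forward as they close: fully open they stand 13 mm farther back than shut.
Start: joints at [-1.14, 0.116, 1.442, -0, 1.584, -0.038], TCP at [0.305, -0.602, 0.231] pointing down, gripper open.
Joint ranges: [-2.83, 2.83], [-0.83, 2.19], [0.07, 2.5], [-1.14, 4.28], [0.01, 3], [-2.97, 2.97]. Speed limits (rad/s): [1.89, 1.89, 2.22, 3.14, 3.14, 3.14].

INTERFACE

Orientations are given as a 3x3 rotation matrix whose columns are the frame's x, y, z axes.
In Python, from station import arm gives the robot as it stands.
- The arm moves only by the tool move_arm, never from a script. Its argument "commands" is a list that holds one entry, the list of rows, each a list of 7 numbers: the shift along the tool's x, y, z in units of 40 mm (1.0 is 40 mm), then the turn, a rotation vector about the tool's x, y, z in units of 8 degrees (1.0 is 8 degrees), then the finger opening in mm, from 0 to 85.4. In form: [[[x, y, z, ax, ay, az, claw], ...]]. A call has 1 to 8 rows; each row is the pose to reach, as a shift and turn from the pose measured when the call began, along the tool's axes at that moment; what a row does not reach only later rows make up. A row lasts 1/8 s, in which the tool goes at most 62.5 mm and 10.7 degrees, less where a joint would pass 70% of its speed; a pose out of reach is approached as far as the arm can. A call with a gripper value outside its range is refused whole. The fingers move at their own pace and stop on an object; "squeeze" is the grip in N (left out, the last holds). Time passes only in rows, so rows that repeat a pose let the fingers close. It gives the time, the measured TCP pose, the force and the opening at its end, in the units of the state.
- arm.get_state(): the state, without advancing time (a new reading comes with each control period).
- arm.snapshot(name): name is "side" or "top"; returns the picture (420x560x3 uint8, red, green, blue); there is no depth.
- arm.camera_info(name): a dict with "mtx" (3x3 intrinsics, pixels), "rvec" (rotation vector, rad) and "tvec" (3), from world to camera coordinates, as OpenCV has them. Camera axes: x right, y down, z forward; pixel columns grow to the right and rows downward; lengths in m; the calibration is good to about 2 mm. A picture is of the moment at which its call begins. camera_info takes no time and is no camera call.
- arm.close_job(): hands the job in, once; it reports no verdict.
The state is a dict: "time_s": time; "joint_pos": joint angles; "joint_velocities": joint speeds; "joint_torque": joint torques, N m; "tcp_pos": TCP position; "tcp_rot": TCP orientation; "force": force on the tool from outside, world axes, zero at the start; "moment": the same for the moment, N m; "grip_width": finger opening in m.
Only numpy, scipy, OpenCV 4.12 (cv2) and the standard library are available. Lean on these libraries where they do the work, as an engineer would, in place of code of your own. Each camera call takes 0.05 s, during which the arm holds its last target.

TASK

Take the sprung glazing tongs from their rest by gripping across both arms, close their tips on the body of the little bud vase standing on the ware board, and lift it off. Finish holding it: keep the gripper closed on the tongs, with the vase pinched between the tips, upright and still above the middle of the dip bowl, clear of the rim. The fingers must never touch the vase, the vase must not be tipped over, and the dish, the tumbler and the brush stay where they are.

Things in the scene. Friction and masses are not known exactly. Their poses are not given: they have to be found in the camera images.
- tongs: Steel spring tongs, 110 g (sizes in mm), lying flat: two straight arms (18 tall, 6 thick) joined at the rear by a cross piece 50 wide (its back at x = -104), black rubber tips in front (end at x = 107). Origin: on the underside (z 0), below the middle of the grip zone; x runs along the tongs to the tips, z up. The arms pivot at x = -85, y = +-19, and move together, mirror-wise.
- tongs_grip (a point): Where to grip across both arms: midway between them at half their height, 9 mm above the tongs' origin; tongs' axes. Width over the arms here: 61 mm sprung open (63 at 11 ahead), 44 when parallel. A push of 5 N on each side starts to close them, 8 N makes them parallel; part-squeezed, their spring push is enough to lift them.
- tongs_bite (a point): Where the vase is to be pinched: midway between the tips, 95 mm ahead (x) of tongs_grip at the same height; tongs' axes. The rubber tips here are 24 long and 22 tall; the gap between them is 68 mm sprung open, 32 when parallel, and shrinks about twice as much as the width at tongs_grip.
- tongs_left (a joint): Turn of the left arm, rad (the right arm follows): 0 sprung open, 0.10 parallel (just closed on the vase), 0.14 fully shut.
- rest: Fixed wooden tong rest: base plate 150 x 110 x 12 mm, with two cross bars 12 wide at x = -60 and +60 whose tops are 45 above the table; lips 10 higher at the bars' ends, y = +-51. The tongs lie across the bars, the space between the bars is free. Origin: centre of its underside; x lies about along the tongs.
- board: Fixed plywood ware board 130 x 380 x 20 mm thick, carrying three bisque pieces in a row along its y, about 125 mm apart. Origin: centre of its underside. Its x points across the row, away from the robot.
- vase: Little solid bisque bud vase, 60 mm tall, about 45 g: straight round body 32 in diameter from the foot up to 42, then a narrow 16 neck with a 20 lip and a dark mouth. Origin: centre of its foot; z up its axis.
- vase_mid (a point): Point on the vase's axis at half the height of its straight body, 21 mm above the foot.
- dish: Bystander: small open bisque dish, 72 across, 32 mm tall, on the board. Origin: centre of its underside.
- tumbler: Bystander: open bisque tumbler, 56 across, 70 mm tall, on the board. Origin: centre of its underside.
- brush: Bystander: flat brush with a wooden handle lying on the table, beyond the rest.
- bowl: Fixed white plastic dip bowl, empty, 160 across the rim, 70 mm tall, on the table. Origin: centre of its underside.
- bowl_mouth (a point): Centre of the bowl's mouth, level with the rim, 70 mm above the table.
There are look-alikes about, which are no part of the job. What is shaped like the bowl but turquoise is not meant. Leave any black look-alike of the rest alone.

How it is judged:
On the way, in this order (a step that is already met when the one before it is completed fails the run):
1. the tongs are in the fingers, lifted off the rest, while the vase still stands on the board (contact force between the fingers and tongs above 1 N and contact force between tongs and rest below 0.05 N and z of tongs in the frame of rest above 0.055 m and contact force between vase and board above 0.1 N), for 0.2 s.
2. the vase is pinched between the tongs' tips and lifted off the board (contact force between tongs and vase above 0.5 N and z of vase in the frame of board above 0.035 m and contact force between the fingers and tongs above 1 N), for 0.2 s.
At the end, for the whole second after the job is handed in: The vase is pinched in the tongs' tips (body within 35 mm of the bite point), upright within 0.35 rad, still, within 45 mm of the bowl's centre line, foot 15 mm or more above the rim; the fingers squeeze the tongs, nothing else touches the vase and the tongs do not touch the bowl (horizontal distance between vase and bowl_mouth below 0.045 m and z of vase in the frame of bowl_mouth above 0.015 m and angle between vase's own z axis and vertical below 0.35 rad and linear speed of vase below 0.03 m/s and contact force between tongs and vase above 0.5 N and contact force between the fingers and tongs above 1 N and contact force between each of vase, tongs and bowl below 0.05 N and contact force between the arm and vase below 0.05 N and distance between vase_mid and tongs_bite below 0.035 m and value of joint tongs_left above 0.06 rad); the arm keeps its last pose, push and grip.
It fails at once if the fingers or the arm touch the vase (contact force between any of the fingers, the arm and vase above 0.3 N).
It fails at once if the vase is tipped over (angle between vase's own z axis and vertical above 0.7 rad).
It fails at once if the dish is moved (distance of dish from where it was at the start of the episode above 0.015 m).
It fails at once if the tumbler is moved (distance of tumbler from where it was at the start of the episode above 0.015 m).
It fails at once if the brush is moved (distance of brush from where it was at the start of the episode above 0.03 m).
It also fails if it takes over 48 s, if anything falls off the work surface, if the arm or the gripper's body presses on something with over 40 N, if the wrist force passes 120 N, or if a joint passes its speed limit or range.

## Working session

There is one attempt and no reset: what is moved stays moved. The work goes in short steps, Python scripts to look and compute and a tool call to move; the robot and the scene stay as the last step left them, time stands still between calls to the robot, and variables do not carry over. Pictures are saved under pics/ and viewed, and the job is handed in when it is done.

Besides the shell and the picture viewer there is one more tool, called after "Request:" by a JSON object that holds its "method" and its "body", one argument or row to a line. move_arm: Moves the arm, as the interface text tells. Its arguments: {"type":"object","properties":{"commands":{"type":"array","items":{"type":"array","items":{"type":"array","items":{"type":"number"}}}},"squeeze":{"type":"number"}},"required":["commands"]}

```bash
ls; mkdir -p pics
python3 - <<'E'
from station import arm
import cv2
for n in("side","top"):
    cv2.imwrite(f"pics/{n}0.png",arm.snapshot(n)[:,:,::-1])
    print(n,arm.camera_info(n))
s=arm.get_state();print(s)
E
```

```text
pics
side {'mtx': array([[511.8208248 ,   0.        , 277.18200459],
       [  0.        , 511.8208248 , 208.97029703],
       [  0.        ,   0.        ,   1.        ]]), 'rvec': array([ 0.38589862, -2.7784108 ,  1.16881383]), 'tvec': array([0.57406868, 0.12703314, 1.01534247])}
top {'mtx': array([[402.78207726,   0.        , 273.91626496],
       [  0.        , 402.78207726, 206.52315314],
       [  0.        ,   0.        ,   1.        ]]), 'rvec': array([ 2.12062475, -2.13068287,  0.20025967]), 'tvec': array([0.02975369, 0.58648718, 0.88550013])}
{'time_s': 0.1, 'joint_pos': array([-1.13982500e+00,  1.16404357e-01,  1.44222711e+00, -5.67555288e-06,
        1.58398344e+00, -3.77889962e-02]), 'joint_velocities': array([-0.00050149, -0.0008998 , -0.00191141, -0.00241914,  0.00061734,
       -0.00072722]), 'joint_torque': array([ 2.23369665e-03, -7.33662629e+01, -6.33791757e+01,  8.46403873e-05,
        5.19060399e-03,  4.83317535e-05]), 'tcp_pos': array([ 0.30487406, -0.60202521,  0.2306409 ]), 'tcp_rot': array([[ 8.92129077e-01,  4.51780392e-01, -4.32207028e-04],
       [ 4.51780597e-01, -8.92128597e-01,  9.26410261e-04],
       [ 3.29497414e-05, -1.02174028e-03, -9.99999477e-01]]), 'force': array([ 0.69466665, -0.08886178,  0.47689336]), 'moment': array([ 0.00283678, -0.06752283, -0.02367148]), 'grip_width': 0.08543337038642478}
```

View pics/side0.png

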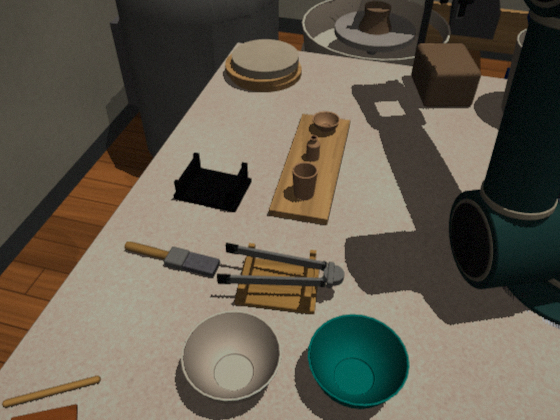

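View pics/top0.png

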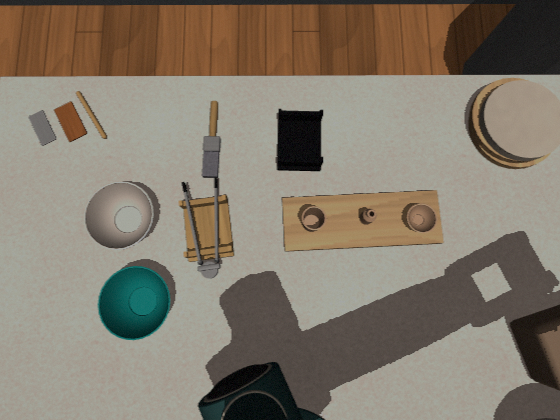

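Top view: tongs at about (205,228) on the light wooden rest, with the tips up at (185,187) and (217,182). The vase is at (369,214), between the tumbler (313,216) and the dish (420,217). The white bowl is at (120,214). The turquoise bowl (134,302) and the black rest (300,140) are the look-alikes. I'll confirm with crops.

```bash
cat > h.py <<'E'
import numpy as np,cv2
from station import arm
def ray(n,u,v):
    c=arm.camera_info(n);R=cv2.Rodrigues(c['rvec'])[0];t=c['tvec'].ravel()
    p=cv2.undistortPoints(np.array([[[u,v]]],float),c['mtx'],None).ravel()
    return -R.T@t,R.T@np.array([p[0],p[1],1.])
def onz(n,u,v,z):
    o,d=ray(n,u,v);return o+d*(z-o[2])/d[2]
def tri(a,b):
    A=[];B=[]
    (o1,d1),(o2,d2)=ray('top',*a),ray('side',*b)
    s=np.linalg.lstsq(np.c_[d1,-d2],o2-o1,rcond=None)[0]
    p,q=o1+s[0]*d1,o2+s[1]*d2;return (p+q)/2,np.linalg.norm(p-q)
def proj(n,P):
    c=arm.camera_info(n);return cv2.projectPoints(np.atleast_2d(np.array(P,float)),c['rvec'],c['tvec'],c['mtx'],None)[0][:,0]
def crop(img,x0,y0,w,h,k,out):
    c=cv2.resize(img[y0:y0+h,x0:x0+w],None,fx=k,fy=k,interpolation=cv2.INTER_CUBIC)
    cv2.imwrite(out,c)
E
python3 - <<'E'
from h import *
t=cv2.imread('pics/top0.png');s=cv2.imread('pics/side0.png')
crop(t,160,165,100,125,4.8,'pics/c1.png')
crop(t,270,180,180,80,4.4,'pics/c2.png')
crop(s,180,230,180,90,4.4,'pics/c3.png')
crop(s,260,100,100,125,4.8,'pics/c4.png')
for n in('top','side'):print(ray(n,280,210))
E
```

```text
(array([0.41366497, 0.03000794, 0.97823504]), array([ 0.17545736, -0.01828923, -0.98447086]))
(array([0.38285136, 0.76914244, 0.79903526]), array([ 0.18551363, -0.68858071, -0.70105325]))
```

View pics/c1.png

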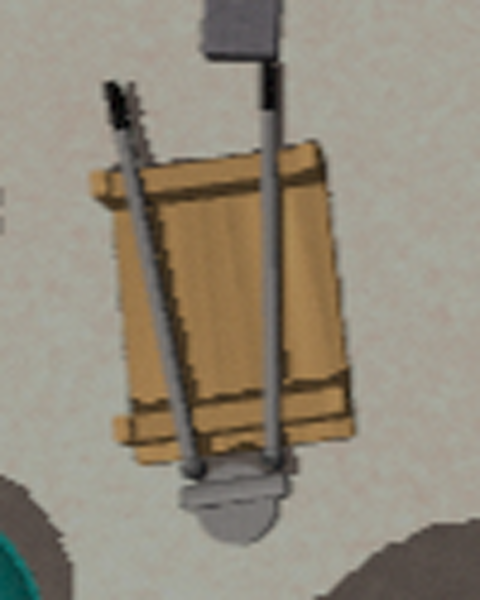

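View pics/c2.png

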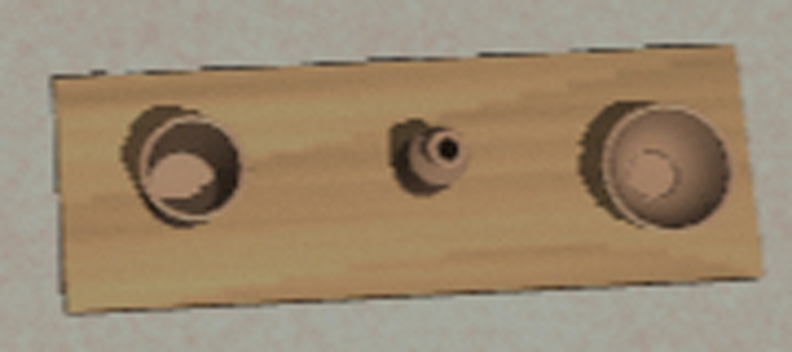

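View pics/c3.png

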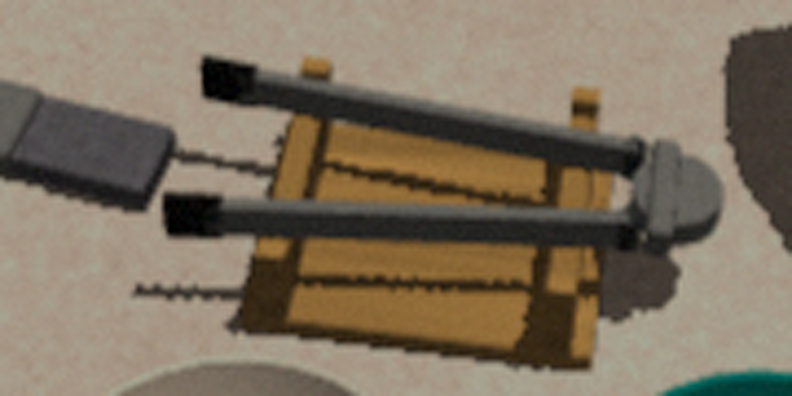

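View pics/c4.png

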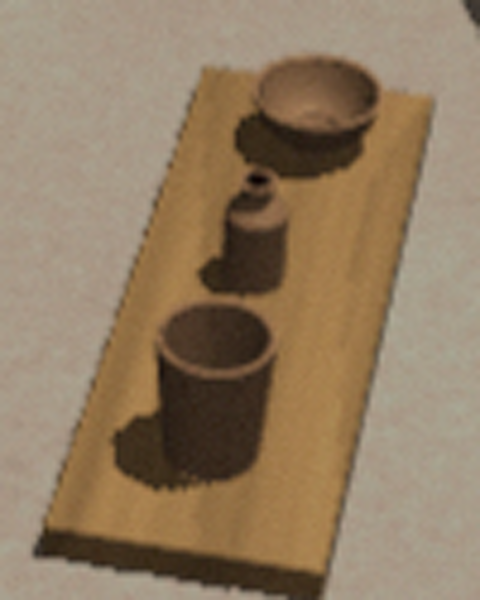

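The crops confirm it: the vase has a narrow neck and dark mouth at (371,214). The tongs lie on the light rest. Next I fit poses.

Run:
```python
from h import *
from scipy.optimize import least_squares
def c1(x,y):return ((x+.5)/4.8-.5+160,(y+.5)/4.8-.5+165)
def c2(x,y):return ((x+.5)/4.4-.5+270,(y+.5)/4.4-.5+180)
def c3(x,y):return ((x+.5)/4.4-.5+180,(y+.5)/4.4-.5+230)
def c4(x,y):return ((x+.5)/4.8-.5+260,(y+.5)/4.8-.5+100)
print('tip L',tri(c1(110,84),c3(163,202)));print('tip R',tri(c1(270,62),c3(204,65)))
z=.063
L1,L2=onz('top',*c1(125,135),z),onz('top',*c1(188,455),z)
R1,R2=onz('top',*c1(268,110),z),onz('top',*c1(273,455),z)
print(L1,L2,R1,R2)
# tong fit: pts lines
def f(p):
    x,y,a=p;ex=np.array([np.cos(a),np.sin(a)]);ey=np.array([-ex[1],ex[0]])
    r=[]
    hw=lambda X:(27.5+ (X)*(34+3-27.5)/95)/1000  # centreline half width
    for P,s in((L1,1),(L2,1),(R1,-1),(R2,-1)):
        d=P[:2]-[x,y];X=d@ex;Y=d@ey;r.append(Y-s*hw(X*1000))
    for P,s in((onz('top',*c1(110,84),.065),1),(onz('top',*c1(269,62),.065),-1)):
        d=P[:2]-[x,y];r+= [d@ex-.107]
    return np.array(r)*1000
o=least_squares(f,[L1[0]/2+L2[0]/2,.1,0.1]);print(o.x,np.round(o.fun,1))
print('rest corners bars top z.055 lips', *[onz('top',*c1(*q),.055)[:2] for q in((98,178),(316,150),(124,425),(350,395))])
# vase
print('mouth',tri(c2(446,149),c4(258,182)),onz('top',*c2(446,149),.08))
print('side mouth z.08',onz('side',*c4(258,182),.08))
# board corners z .02
for q in((52,77),(735,45),(763,277),(68,312)):print(onz('top',*c2(*q),.02)[:2])
# tumbler rim centre, dish
print('tumb',onz('top',*c2(192,168),.09),'dish',onz('top',*c2(669,166),.052))
# bowl rim
import cv2
t=cv2.imread('pics/top0.png')
crop(t,70,170,100,85,6,'pics/c5.png')
```

```text
tip L (array([0.64367299, 0.24041641, 0.06214446]), np.float64(0.0011212101421373124))
tip R (array([0.65434578, 0.16292879, 0.06018747]), np.float64(0.0022122714018481477))
[0.61857055 0.23211318 0.063     ] [0.46445849 0.197084   0.063     ] [0.63069963 0.16312897 0.063     ] [0.46426599 0.1571594  0.063     ]
[0.54288448 0.18709939 0.13077464] [-0.8  0.3  0.7 -0.1 -0.3  0.2]
rest corners bars top z.055 lips [0.59898915 0.2462547 ] [0.61245105 0.14043563] [0.4792094  0.22936455] [0.49293942 0.12217706]
mouth (array([ 0.56386139, -0.19262637,  0.0796002 ]), np.float64(0.002045378402773881)) [ 0.56482815 -0.19248892  0.08      ]
side mouth z.08 [ 0.56271498 -0.19196601  0.08      ]
[0.61625124 0.00847911]
[ 0.63270871 -0.37070298]
[ 0.50386201 -0.3756554 ]
[0.48676089 0.00093858]
tumb [ 0.55395844 -0.06058622  0.09      ] dish [ 0.55987569 -0.31712439  0.052     ]
```

View pics/c5.png

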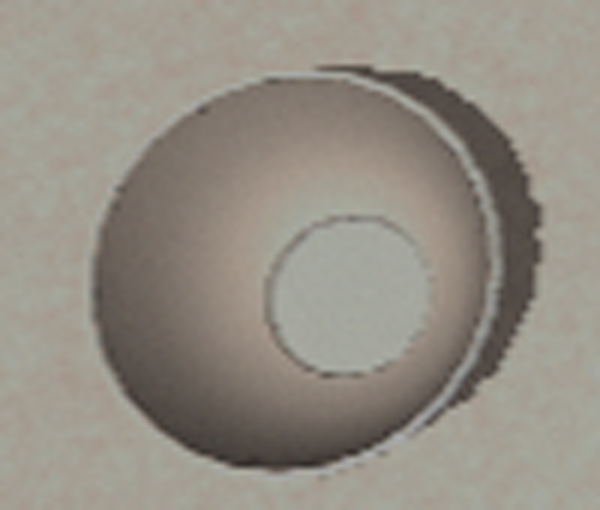

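```bash
cat >> h.py <<'E'
from scipy.spatial.transform import Rotation as Ro
def cmd(p,yaw):
    s=arm.get_state();R=np.array(s['tcp_rot']);c,n=np.cos(yaw),np.sin(yaw)
    T=np.array([[c,n,0],[n,-c,0],[0,0,-1.]])
    d=R.T@(np.array(p)-s['tcp_pos'])/.04
    w=Ro.from_matrix(R.T@T).as_rotvec(degrees=True)/8
    print('t',s['time_s'],'tcp',s['tcp_pos'].round(4),'F',s['force'].round(2),'w',round(s['grip_width'],4),'tilt',R[:,2].round(4))
    print('cmd',d.round(3),w.round(3))
E
python3 - <<'E'
from h import *
q=np.array([296,272.])
u=(q+.5)/6-.5+[70,170]
print('bowl top',onz('top',*u,.07), 'vs rim diameter',[onz('top',(x+.5)/6-.5+70,u[1],.07)[1] for x in(93,500)])
print('side',onz('side',231.5,352,.07))
cmd([.543,.187,.16],.131)
E
```

```text
bowl top [0.56579998 0.38100009 0.07      ] vs rim diameter [np.float64(0.45815752905173873), np.float64(0.30343146170319846)]
side [0.56390119 0.38320168 0.07      ]
t 0.1 tcp [ 0.3049 -0.602   0.2306] F [ 0.69 -0.09  0.48] w 0.0854 tilt [-4.e-04  9.e-04 -1.e+00]
cmd [ 14.223 -14.906   1.782] [-7.000e-03  1.000e-03  2.419e+00]
```

Request:
{"method": "move_arm", "body": {
  "commands": [
    [[1.2, -1.3, 0, 0, 0, 0.2, 85], [2.4, -2.5, 0.2, 0, 0, 0.5, 85], [3.6, -3.8, 0.4, 0, 0, 0.7, 85], [4.8, -5, 0.6, 0, 0, 1, 85], [6, -6.3, 0.8, 0, 0, 1.2, 85], [7.2, -7.5, 1, 0, 0, 1.4, 85], [8.4, -8.8, 1.2, 0, 0, 1.7, 85], [9.6, -10, 1.4, 0, 0, 1.9, 85]]
  ]
}}

```text
time_s: 1.1
tcp_pos: [0.4496, -0.1245, 0.1815]
tcp_rot: [[0.98, 0.201, -0.0], [0.201, -0.98, 0.001], [0.0, -0.001, -1.0]]
force: [1.5, 1.0, -0.6]
grip_width: 0.0846
```

```bash
python3 -c "
from h import *
cmd([.543,.187,.12],.131)"
```

```text
t 1.1 tcp [ 0.4496 -0.1245  0.1815] F [ 1.53  0.95 -0.57] w 0.0846 tilt [-0.e+00  8.e-04 -1.e+00]
cmd [ 3.852 -7.159  1.543] [-0.006 -0.001  0.509]
```

Request:
{"method": "move_arm", "body": {
  "commands": [
    [[0.8, -1.4, 0.2, 0, 0, 0.1, 85], [1.5, -2.8, 0.5, 0, 0, 0.2, 85], [2.2, -4.2, 0.8, 0, 0, 0.3, 85], [3, -5.6, 1, 0, 0, 0.4, 85], [3.5, -6.6, 1.3, 0, 0, 0.5, 85], [3.85, -7.16, 1.54, 0, 0, 0.51, 85], [3.85, -7.16, 1.54, 0, 0, 0.51, 85], [3.85, -7.16, 1.54, 0, 0, 0.51, 85]]
  ]
}}

```text
time_s: 2.1
tcp_pos: [0.5428, 0.1866, 0.1201]
tcp_rot: [[0.991, 0.131, -0.0], [0.131, -0.991, 0.001], [-0.0, -0.001, -1.0]]
force: [0.1, 0.9, 1.2]
grip_width: 0.0849
```

Run:
```python
from h import *
cmd([.543,.187,.03],.131)
s=arm.snapshot('side')[:,:,::-1];t=arm.snapshot('top')[:,:,::-1]
o=np.vstack([cv2.resize(s[200:330,150:400],None,fx=2.2,fy=2.2),cv2.resize(t[150:290,130:380],None,fx=2.2,fy=2.2)])
cv2.imwrite('pics/a1.png',o)
```

```text
t 2.1 tcp [0.5428 0.1866 0.1201] F [0.13 0.93 1.17] w 0.0849 tilt [-4.e-04  6.e-04 -1.e+00]
cmd [ 0.008 -0.007  2.253] [-0.004  0.002 -0.001]
```

View pics/a1.png

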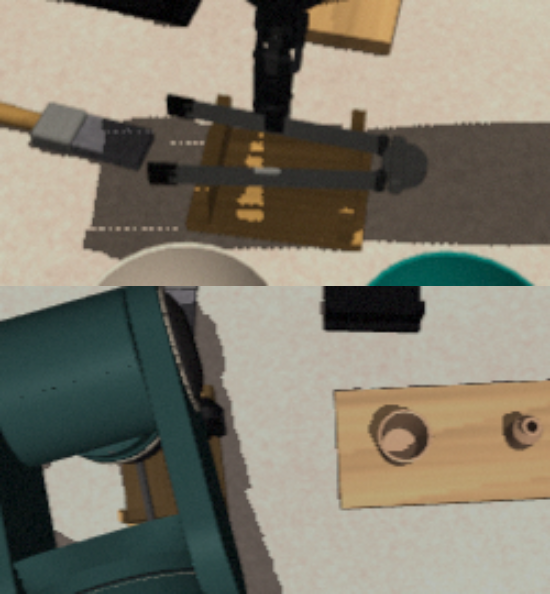

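Gripper is over the middle of the tongs (side crop about (270,130)), between the bars. Descending.

Request:
{"method": "move_arm", "body": {
  "commands": [
    [[0, 0, 0.5, 0, 0, 0, 85], [0, 0, 1, 0, 0, 0, 85], [0, 0, 1.5, 0, 0, 0, 85], [0, 0, 1.9, 0, 0, 0, 85], [0, 0, 2.2, 0, 0, 0, 85], [0, 0, 2.25, 0, 0, 0, 85], [0, 0, 2.25, 0, 0, 0, 85]]
  ]
}}

```text
time_s: 3.08
tcp_pos: [0.5432, 0.1865, 0.0309]
tcp_rot: [[0.992, 0.13, 0.001], [0.13, -0.992, 0.001], [0.001, -0.001, -1.0]]
force: [-0.3, 0.0, -1.3]
grip_width: 0.0851
```

Run:
```python
from h import *
cmd([.543,.187,.03],.131)
s=arm.snapshot('side')[:,:,::-1]
crop(s,180,200,180,130,4.4,'pics/a2.png')
```

```text
t 3.075 tcp [0.5432 0.1865 0.0309] F [-0.3   0.02 -1.27] w 0.0851 tilt [ 9.e-04  1.e-03 -1.e+00]
cmd [-0.003 -0.014  0.023] [-0.006 -0.007 -0.006]
```

View pics/a2.png

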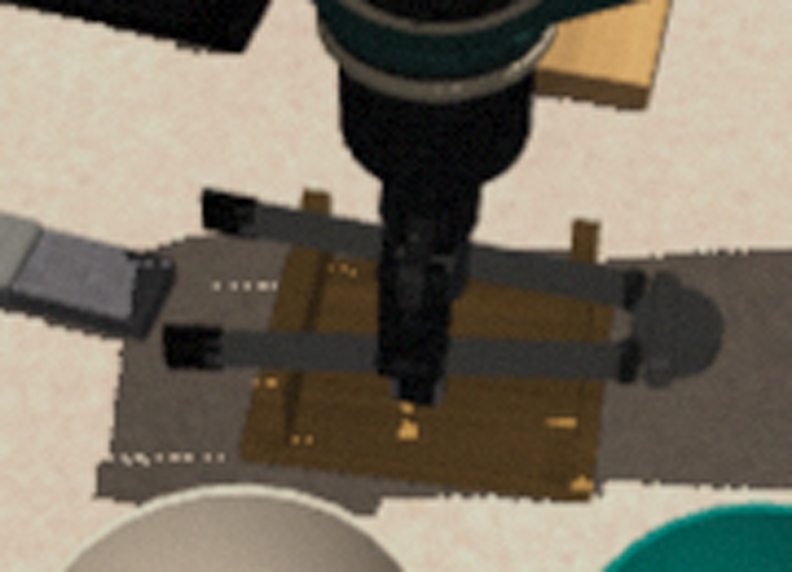

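Finger stands outside the near arm, at crop (412,350), with its pad at arm height. Closing partly, to 54 mm.

Request:
{"method": "move_arm", "body": {
  "commands": [
    [[0, 0, 0, 0, 0, 0, 66], [0, 0, 0, 0, 0, 0, 60], [0, 0, 0, 0, 0, 0, 56], [0, 0, 0, 0, 0, 0, 54], [0, 0, 0, 0, 0, 0, 54], [0, 0, 0, 0, 0, 0, 54], [0, 0, 0, 0, 0, 0, 54], [0, 0, 0, 0, 0, 0, 54]]
  ],
  "squeeze": 40
}}

```text
time_s: 4.12
tcp_pos: [0.5443, 0.1868, 0.0329]
tcp_rot: [[0.992, 0.13, 0.004], [0.13, -0.992, 0.002], [0.004, -0.001, -1.0]]
force: [-1.5, -0.4, 10.7]
grip_width: 0.0543
```

Run:
```python
from h import *
cmd([.543,.187,.03],.131)
s=arm.snapshot('side')[:,:,::-1]
crop(s,180,200,180,130,4.4,'pics/a3.png')
```

```text
t 4.125 tcp [0.5443 0.1868 0.0329] F [-1.48 -0.44 10.72] w 0.0543 tilt [ 0.004  0.002 -1.   ]
cmd [-0.031 -0.009  0.073] [-0.01  -0.03  -0.006]
```

View pics/a3.png

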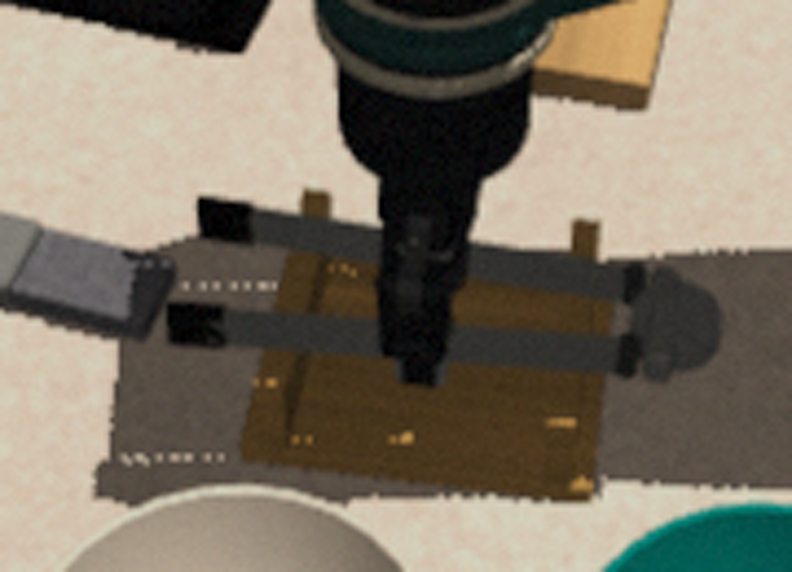

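Both arms moved inward and the tongs are gripped part-shut. Lifting.

Request:
{"method": "move_arm", "body": {
  "commands": [
    [[0, 0, -0.1, 0, 0, 0, 54], [0, 0, -0.25, 0, 0, 0, 54], [0, 0, -0.5, 0, 0, 0, 54], [0, 0, -0.8, 0, 0, 0, 54], [0, 0, -1.1, 0, 0, 0, 54], [0, 0, -1.4, 0, 0, 0, 54], [0, 0, -1.5, 0, 0, 0, 54], [0, 0, -1.5, 0, 0, 0, 54]]
  ]
}}

```text
time_s: 5.18
tcp_pos: [0.5441, 0.1867, 0.0931]
tcp_rot: [[0.992, 0.13, 0.004], [0.13, -0.992, 0.002], [0.004, -0.002, -1.0]]
force: [-0.1, 0.1, -0.9]
grip_width: 0.0539
```

Run:
```python
from h import *
cmd([.543,.187,.2],.131)
s=arm.snapshot('side')[:,:,::-1]
crop(s,180,180,180,130,4.4,'pics/a4.png')
```

```text
t 5.175 tcp [0.5441 0.1867 0.0931] F [-0.07  0.1  -0.95] w 0.0539 tilt [ 0.0042  0.0021 -1.    ]
cmd [-0.014 -0.015 -2.673] [-0.011 -0.032 -0.006]
```

View pics/a4.png

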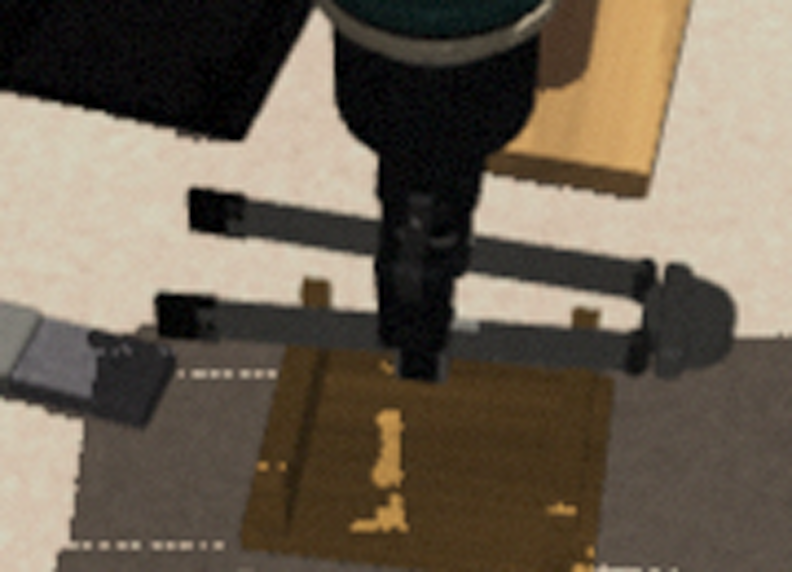

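Run:
```python
from h import *
cmd([.405,-.2135,.15],.13)
```

```text
t 5.225 tcp [0.5439 0.1866 0.0926] F [-0.64 -0.04  0.19] w 0.0544 tilt [ 0.0036  0.0019 -1.    ]
cmd [-4.736  9.466 -1.466] [-0.01  -0.028  0.001]
```

Request:
{"method": "move_arm", "body": {
  "commands": [
    [[0, 0, -0.4, 0, 0, 0, 54], [0, 0, -0.9, 0, 0, 0, 54], [-0.2, 0.5, -1.3, 0, 0, 0, 54], [-0.6, 1.3, -1.45, 0, 0, 0, 54], [-1.1, 2.2, -1.45, 0, 0, 0, 54], [-1.6, 3.2, -1.45, 0, 0, 0, 54], [-2.1, 4.2, -1.45, 0, 0, 0, 54], [-2.6, 5.2, -1.45, 0, 0, 0, 54]]
  ]
}}

```text
time_s: 6.22
tcp_pos: [0.4666, -0.0351, 0.1511]
tcp_rot: [[0.992, 0.13, 0.005], [0.13, -0.992, 0.002], [0.005, -0.001, -1.0]]
force: [-0.3, -0.1, -0.7]
grip_width: 0.0537
```

Run:
```python
from h import *
cmd([.405,-.2135,.15],.13)
```

```text
t 6.225 tcp [ 0.4666 -0.0351  0.1511] F [-0.33 -0.1  -0.66] w 0.0537 tilt [ 0.005   0.0015 -1.    ]
cmd [-2.105  4.223  0.014] [-0.006 -0.037  0.   ]
```

Request:
{"method": "move_arm", "body": {
  "commands": [
    [[-0.5, 1, 0, 0, 0, 0, 54], [-1, 2, 0, 0, 0, 0, 54], [-1.5, 3, 0, 0, 0, 0, 54], [-1.9, 3.8, 0, 0, 0, 0, 54], [-2.1, 4.2, 0, 0, 0, 0, 54], [-2.1, 4.22, 0, 0, 0, 0, 54], [-2.1, 4.22, 0, 0, 0, 0, 54]]
  ]
}}

```text
time_s: 7.1
tcp_pos: [0.4051, -0.2132, 0.1511]
tcp_rot: [[0.992, 0.129, 0.006], [0.129, -0.992, 0.001], [0.006, -0.001, -1.0]]
force: [-0.1, 0.6, -0.8]
grip_width: 0.0547
```

Run:
```python
from h import *
cmd([.405,-.2135,.027],.13)
s=arm.snapshot('side')[:,:,::-1];t=arm.snapshot('top')[:,:,::-1]
crop(s,260,90,160,130,4.5,'pics/b1.png')
crop(t,290,170,160,130,4.5,'pics/b2.png')
```

```text
t 7.1 tcp [ 0.4051 -0.2132  0.1511] F [-0.14  0.57 -0.82] w 0.0547 tilt [ 0.0055  0.0013 -1.    ]
cmd [-0.021  0.01   3.102] [-0.004 -0.041 -0.002]
```

View pics/b1.png

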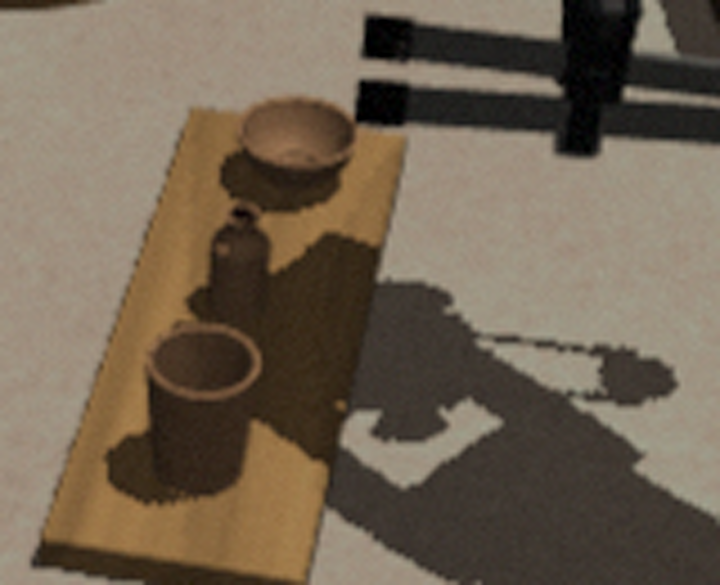

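View pics/b2.png

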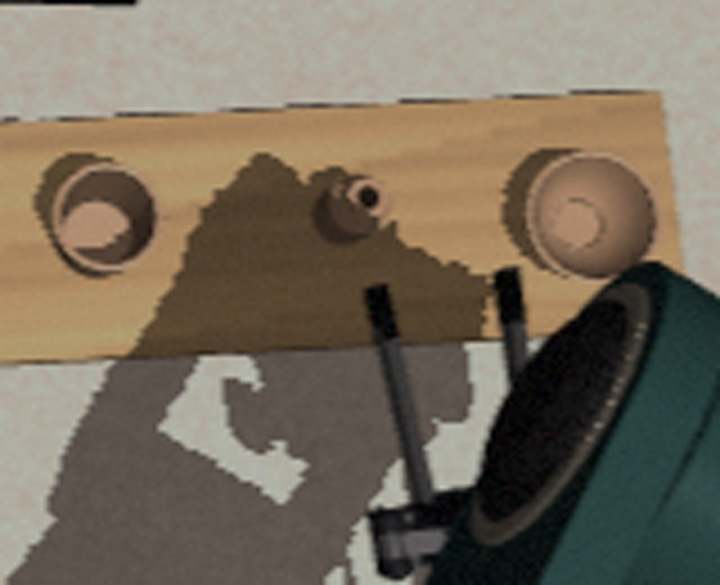

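Run:
```python
from h import *
f1=lambda x,y:((x+.5)/4.5-.5+260,(y+.5)/4.5-.5+90)
f2=lambda x,y:((x+.5)/4.5-.5+290,(y+.5)/4.5-.5+170)
L=tri(f2(376,286),f1(357,83));R=tri(f2(509,268),f1(364,18));print(L,R)
m=(L[0]+R[0])/2;print('front mid',m, 'bite', m[:2]-.012*np.array([np.cos(.13),np.sin(.13)]),m[2]-.011)
p=np.array([.4051,-.2132]);print('expected front',p+.106*np.array([np.cos(.13),np.sin(.13)]))
cmd([.405,-.2135,.027],.13)
```

```text
(array([ 0.50720579, -0.16868417,  0.18578097]), np.float64(0.0006140245763341139)) (array([ 0.51496937, -0.22802616,  0.18479634]), np.float64(0.0007235254500834905))
front mid [ 0.51108758 -0.19835516  0.18528865] bite [ 0.49918884 -0.19991077] 0.17428865493728454
expected front [ 0.51020556 -0.19945878]
t 7.2 tcp [ 0.4053 -0.2128  0.1508] F [ 0.64 -0.15 -0.85] w 0.0542 tilt [ 0.0053  0.0014 -1.    ]
cmd [-0.027  0.018  3.096] [-0.005 -0.039  0.006]
```

Request:
{"method": "move_arm", "body": {
  "commands": [
    [[0, 0.02, 0.5, 0, 0, 0, 54], [0, 0.02, 1.1, 0, 0, 0, 54], [0, 0.02, 1.7, 0, 0, 0, 54], [0, 0.02, 2.3, 0, 0, 0, 54], [0, 0.02, 2.8, 0, 0, 0, 54], [0, 0.02, 3.05, 0, 0, 0, 54], [0, 0.02, 3.1, 0, 0, 0, 54], [0, 0.02, 3.1, 0, 0, 0, 54]]
  ]
}}

```text
time_s: 8.2
tcp_pos: [0.4063, -0.2135, 0.0272]
tcp_rot: [[0.991, 0.131, 0.006], [0.131, -0.991, 0.001], [0.006, -0.0, -1.0]]
force: [-0.6, -1.3, -0.6]
grip_width: 0.0544
```

Run:
```python
from h import *
cmd([.47,-.2056,.027],.13)
s=arm.snapshot('side')[:,:,::-1];t=arm.snapshot('top')[:,:,::-1]
crop(s,260,90,160,130,4.5,'pics/b3.png')
crop(t,290,170,160,130,4.5,'pics/b4.png')
```

```text
t 8.2 tcp [ 0.4063 -0.2135  0.0272] F [-0.61 -1.3  -0.62] w 0.0544 tilt [ 0.0056  0.0012 -1.    ]
cmd [1.605 0.013 0.014] [-0.003 -0.041  0.007]
```

View pics/b3.png

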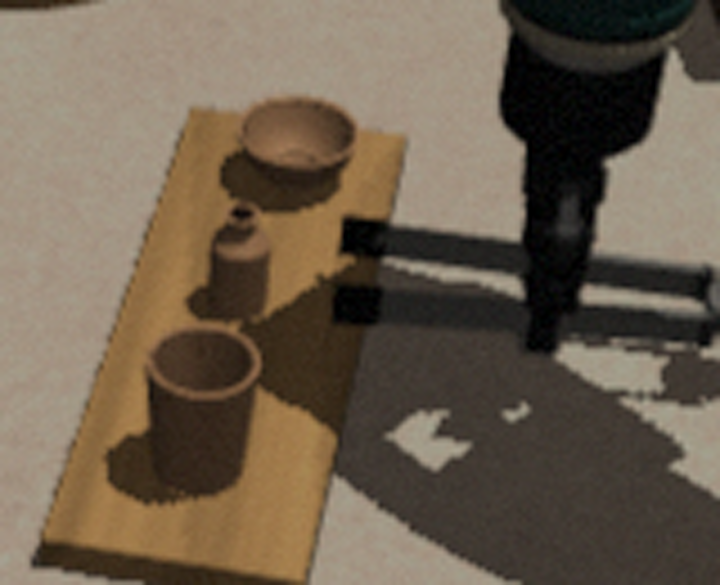

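View pics/b4.png

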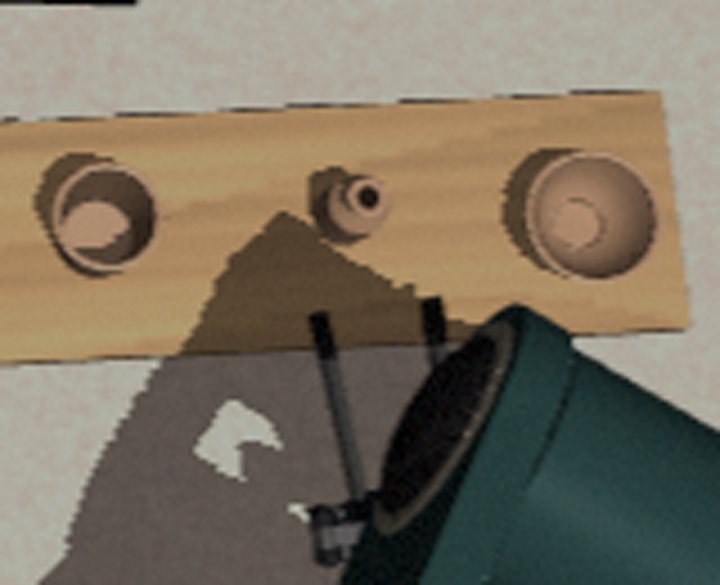

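Tips at top crop (320,322) and (432,308) straddle the line to the vase at (355,205). Advancing slowly.

Request:
{"method": "move_arm", "body": {
  "commands": [
    [[0.2, 0, 0, 0, 0, 0, 54], [0.5, 0, 0, 0, 0, 0, 54], [0.8, 0, 0, 0, 0, 0, 54], [1.1, 0, 0, 0, 0, 0, 54], [1.35, 0.01, 0, 0, 0, 0, 54], [1.55, 0.01, 0, 0, 0, 0, 54], [1.6, 0.01, 0, 0, 0, 0, 54], [1.6, 0.01, 0, 0, 0, 0, 54]]
  ]
}}

```text
time_s: 9.3
tcp_pos: [0.4698, -0.2056, 0.0278]
tcp_rot: [[0.991, 0.131, 0.006], [0.131, -0.991, 0.001], [0.006, -0.0, -1.0]]
force: [0.2, -0.6, -0.2]
grip_width: 0.0543
```

Run:
```python
from h import *
cmd([.47,-.2056,.027],.13)
s=arm.snapshot('side')[:,:,::-1];t=arm.snapshot('top')[:,:,::-1]
crop(s,260,90,160,130,4.5,'pics/b5.png')
crop(t,290,170,160,130,4.5,'pics/b6.png')
```

```text
t 9.3 tcp [ 0.4698 -0.2056  0.0278] F [ 0.16 -0.65 -0.17] w 0.0543 tilt [ 0.0059  0.001  -1.    ]
cmd [0.005 0.001 0.02 ] [-0.002 -0.043  0.007]
```

View pics/b5.png

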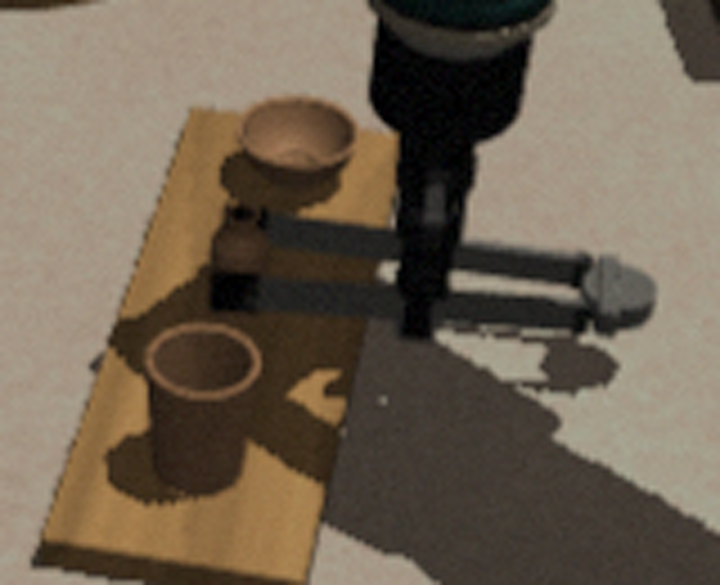

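View pics/b6.png

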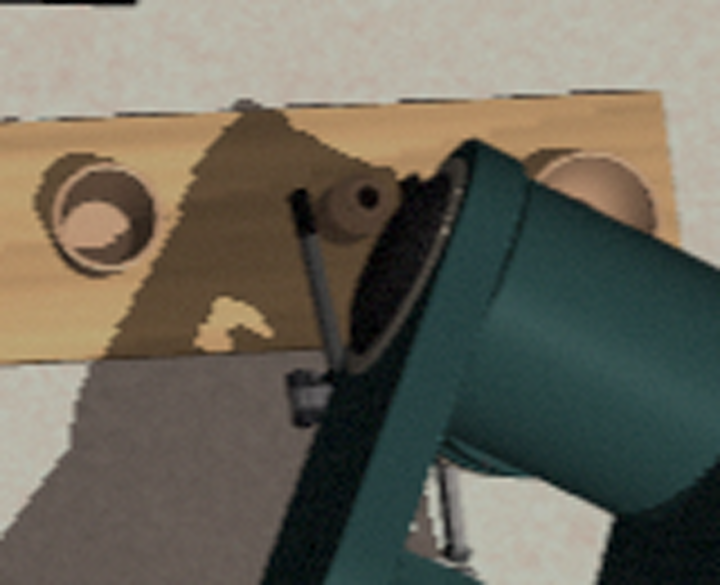

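Tips sit either side of the vase body at side crop (238,240) and it still stands. Closing gradually.

Request:
{"method": "move_arm", "body": {
  "commands": [
    [[0, 0, 0, 0, 0, 0, 52], [0, 0, 0, 0, 0, 0, 50], [0, 0, 0, 0, 0, 0, 48], [0, 0, 0, 0, 0, 0, 46], [0, 0, 0, 0, 0, 0, 44], [0, 0, 0, 0, 0, 0, 42], [0, 0, 0, 0, 0, 0, 38], [0, 0, 0, 0, 0, 0, 36]]
  ],
  "squeeze": 40
}}

```text
time_s: 10.4
tcp_pos: [0.4697, -0.2057, 0.0279]
tcp_rot: [[0.991, 0.13, 0.006], [0.13, -0.991, 0.001], [0.006, -0.0, -1.0]]
force: [-0.3, 0.3, 0.1]
grip_width: 0.0429
```

Request:
{"method": "move_arm", "body": {
  "commands": [
    [[0, 0, 0, 0, 0, 0, 34], [0, 0, 0, 0, 0, 0, 34], [0, 0, 0, 0, 0, 0, 34]]
  ]
}}

```text
time_s: 10.78
tcp_pos: [0.4697, -0.2057, 0.0279]
tcp_rot: [[0.991, 0.13, 0.006], [0.13, -0.991, 0.001], [0.006, -0.0, -1.0]]
force: [-1.1, -0.1, -0.1]
grip_width: 0.0429
```

Run:
```python
from h import *
cmd([.47,-.2056,.147],.13)
s=arm.snapshot('side')[:,:,::-1];t=arm.snapshot('top')[:,:,::-1]
crop(s,260,90,160,130,4.5,'pics/b7.png')
crop(t,290,170,160,130,4.5,'pics/b8.png')
```

```text
t 10.775 tcp [ 0.4697 -0.2057  0.0279] F [-1.14 -0.13 -0.11] w 0.0429 tilt [ 6.1e-03  9.0e-04 -1.0e+00]
cmd [ 2.600e-02 -1.000e-03 -2.978e+00] [-0.001 -0.044  0.005]
```

View pics/b7.png

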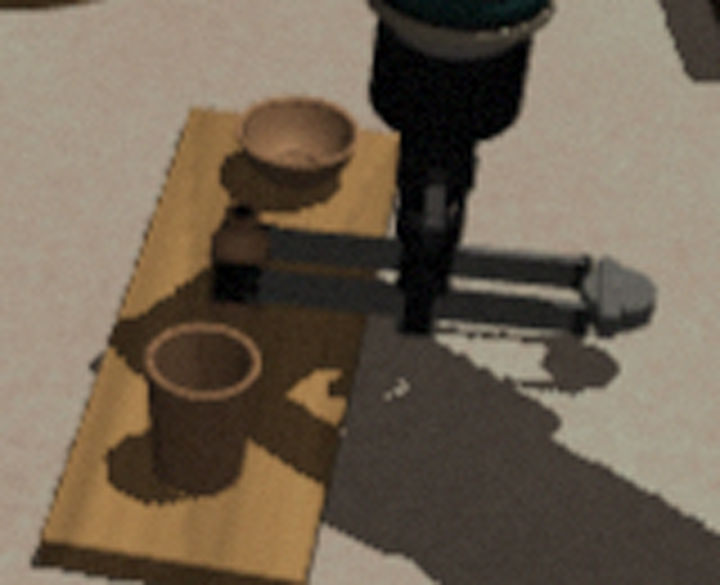

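View pics/b8.png

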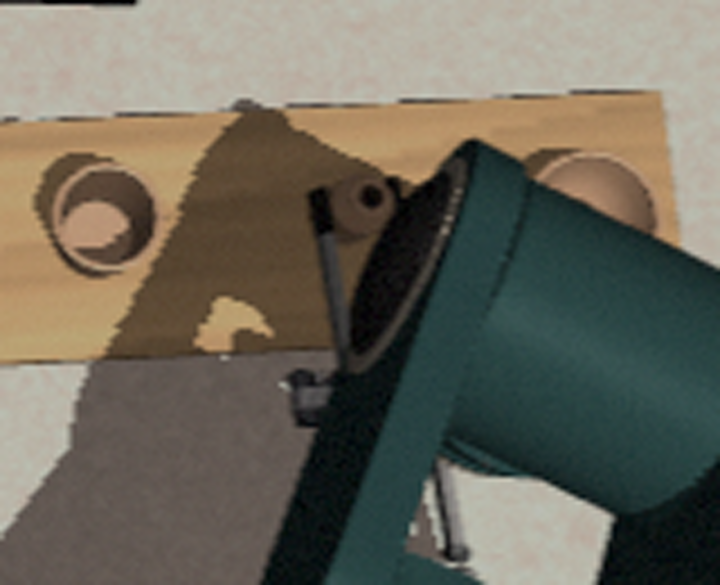

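Width 42.9 mm: stopped on the vase. Lifting.

Request:
{"method": "move_arm", "body": {
  "commands": [
    [[0, 0, -0.1, 0, 0, 0, 34], [0, 0, -0.3, 0, 0, 0, 34], [0, 0, -0.7, 0, 0, 0, 34], [0, 0, -1.2, 0, 0, 0, 34], [0, 0, -1.8, 0, 0, 0, 34], [0, 0, -2.4, 0, 0, 0, 34], [0, 0, -2.9, 0, 0, 0, 34], [0, 0, -3.2, 0, 0, 0, 34]]
  ]
}}

```text
time_s: 11.88
tcp_pos: [0.4691, -0.2059, 0.1577]
tcp_rot: [[0.991, 0.13, 0.007], [0.13, -0.991, 0.0], [0.007, 0.001, -1.0]]
force: [0.0, 0.2, -0.7]
grip_width: 0.0427
```

Request:
{"method": "move_arm", "body": {
  "commands": [
    [[0, 0, -0.1, 0, 0, 0, 34], [0, 0, -0.1, 0, 0, 0, 34], [0, 0, -0.1, 0, 0, 0, 34]]
  ]
}}

```text
time_s: 12.25
tcp_pos: [0.4689, -0.2058, 0.1609]
tcp_rot: [[0.991, 0.13, 0.006], [0.13, -0.991, 0.001], [0.007, 0.0, -1.0]]
force: [-0.4, 0.2, -1.3]
grip_width: 0.0428
```

Run:
```python
from h import *
# bowl (0.565,0.382), offset bite-tcp (0.094,0.0131), yaw .13
cmd([.471,.369,.155],.13)
s=arm.snapshot('side')[:,:,::-1];t=arm.snapshot('top')[:,:,::-1]
crop(s,260,60,160,130,4.5,'pics/b9.png')
crop(t,290,170,160,130,4.5,'pics/b10.png')
```

```text
t 12.25 tcp [ 0.4689 -0.2058  0.1609] F [-0.38  0.22 -1.26] w 0.0428 tilt [ 6.5e-03  7.0e-04 -1.0e+00]
cmd [  1.925 -14.24    0.158] [ 0.001 -0.047  0.005]
```

View pics/b9.png

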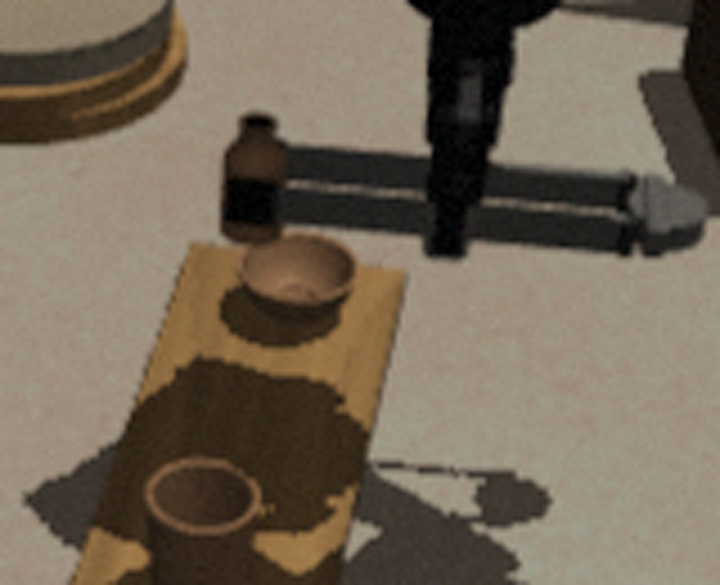

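View pics/b10.png

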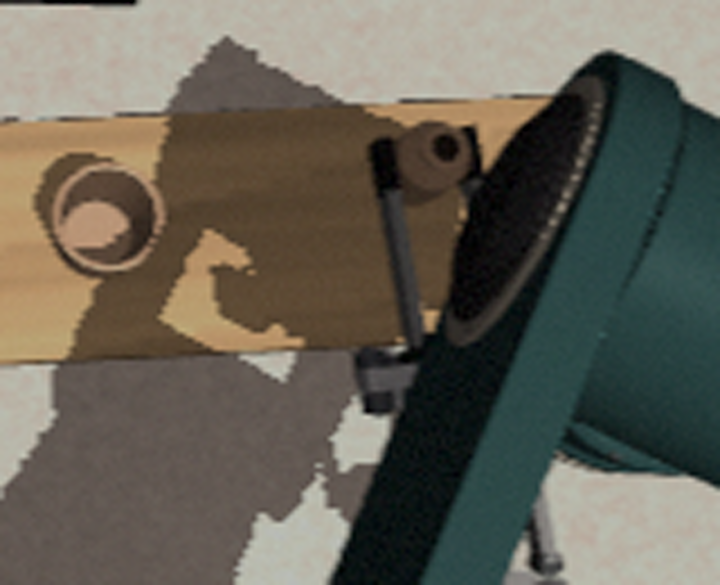

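Vase is lifted and upright, pinched at mid-body (side crop (255,190)). Carrying it over.

Request:
{"method": "move_arm", "body": {
  "commands": [
    [[0, -0.2, 0, 0, 0, 0, 34], [0.1, -0.6, 0, 0, 0, 0, 34], [0.2, -1.2, 0, 0, 0, 0, 34], [0.3, -2, 0, 0, 0, 0, 34], [0.4, -2.8, 0, 0, 0, 0, 34], [0.5, -3.6, 0, 0, 0, 0, 34], [0.6, -4.4, 0, 0, 0, 0, 34], [0.7, -5.2, 0, 0, 0, 0, 34]]
  ]
}}

```text
time_s: 13.35
tcp_pos: [0.4692, 0.0061, 0.1612]
tcp_rot: [[0.991, 0.131, 0.007], [0.131, -0.991, 0.001], [0.007, 0.0, -1.0]]
force: [0.7, 0.2, -1.3]
grip_width: 0.0432
```

Run:
```python
from h import *
cmd([.471,.369,.155],.13)
```

```text
t 13.35 tcp [0.4692 0.0061 0.1612] F [ 0.7   0.15 -1.25] w 0.0432 tilt [ 6.9e-03  8.0e-04 -1.0e+00]
cmd [ 1.231 -8.989  0.164] [ 0.001 -0.05   0.009]
```

Request:
{"method": "move_arm", "body": {
  "commands": [
    [[0.1, -0.8, 0, 0, 0, 0, 34], [0.2, -1.6, 0, 0, 0, 0, 34], [0.3, -2.4, 0, 0, 0, 0, 34], [0.4, -3.2, 0, 0, 0, 0, 34], [0.6, -4.1, 0, 0, 0, 0, 34], [0.7, -5, 0, 0, 0, 0, 34], [0.8, -5.8, 0, 0, 0, 0, 34], [0.9, -6.6, 0, 0, 0, 0, 34]]
  ]
}}

```text
time_s: 14.35
tcp_pos: [0.4694, 0.2745, 0.1615]
tcp_rot: [[0.991, 0.132, 0.007], [0.132, -0.991, 0.001], [0.007, -0.0, -1.0]]
force: [0.1, 0.2, -0.8]
grip_width: 0.0425
```

Run:
```python
from h import *
cmd([.471,.369,.15],.13)
```

```text
t 14.35 tcp [0.4694 0.2745 0.1615] F [ 0.12  0.19 -0.8 ] w 0.0425 tilt [ 0.0069  0.001  -1.    ]
cmd [ 0.35  -2.337  0.29 ] [-0.001 -0.05   0.014]
```

Request:
{"method": "move_arm", "body": {
  "commands": [
    [[0.1, -0.7, 0, 0, 0, 0, 34], [0.2, -1.3, 0, 0, 0, 0, 34], [0.3, -1.8, 0.1, 0, 0, 0, 34], [0.35, -2.1, 0.2, 0, 0, 0, 34], [0.35, -2.3, 0.2, 0, 0, 0, 34], [0.35, -2.34, 0.2, 0, 0, 0, 34], [0.35, -2.34, 0.2, 0, 0, 0, 34], [0.35, -2.34, 0.2, 0, 0, 0, 34]]
  ]
}}

```text
time_s: 15.35
tcp_pos: [0.4711, 0.3687, 0.1538]
tcp_rot: [[0.991, 0.131, 0.007], [0.131, -0.991, 0.001], [0.007, -0.0, -1.0]]
force: [0.2, -0.8, -1.2]
grip_width: 0.0425
```

Run:
```python
from h import *
cmd([.471,.369,.155],.13)
s=arm.snapshot('side')[:,:,::-1];t=arm.snapshot('top')[:,:,::-1]
crop(s,140,200,250,200,3,'pics/d1.png')
crop(t,50,130,200,160,3.5,'pics/d2.png')
```

```text
t 15.35 tcp [0.4711 0.3687 0.1538] F [ 0.23 -0.83 -1.17] w 0.0425 tilt [ 0.0071  0.0011 -1.    ]
cmd [-0.001 -0.007 -0.03 ] [-0.001 -0.052  0.011]
```

View pics/d1.png

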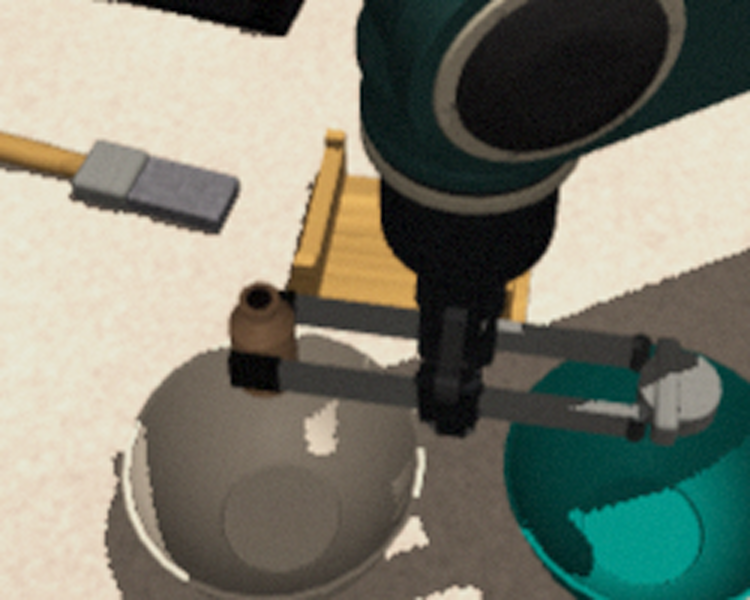

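View pics/d2.png

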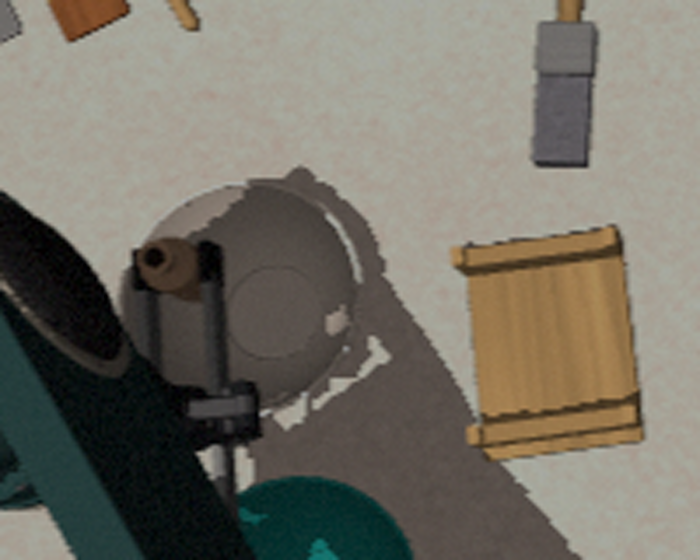

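Run:
```python
from h import *
T=((153.5)/3.5-.5+50,(259.5)/3.5-.5+130);S=((260.5)/3-.5+140,(296.5)/3-.5+200)
print(tri(T,S))
# foot bottom centre (side): approx row 388 lower edge
for z in(.13,.14,.15): print(proj('side',[.565,.382,z])*1, (proj('side',[.565,.382,z])-[140,200])*3)
cmd([.471,.369,.155],.13)
```

```text
(array([0.56486929, 0.37895048, 0.2075637 ]), np.float64(0.0007259709668295617))
[[228.7283261  330.41587117]] [[266.18497829 391.24761351]]
[[228.30824195 326.73394856]] [[264.92472584 380.20184568]]
[[227.88037674 322.98382717]] [[263.64113023 368.9514815 ]]
t 15.45 tcp [0.4711 0.3688 0.1538] F [-0.13  0.24 -1.88] w 0.043 tilt [ 0.0071  0.0012 -1.    ]
cmd [-0.001 -0.004 -0.03 ] [-0.002 -0.052  0.011]
```

```bash
python3 -c "
from station import arm
print(arm.close_job());print(arm.get_state()['grip_width'])"
```

```text
the job is handed in; nothing more can be done
None
the job is handed in; nothing more can be done
```

The job is handed in at about 15.5 s: the vase is pinched upright in the tongs, held still over the middle of the white bowl. The system gave no verdict, so the results below are my own checks.

- **What I did:** I gripped the tongs across both arms, part-squeezed to 54 mm, and lifted them off the light wooden rest. I moved the tips around the vase from the robot's side and closed them with a 40 N squeeze; the fingers stopped at about 43 mm. Then I lifted the vase and carried it over the bowl.
- **Position at the end:** the vase's mouth measured (0.565, 0.379, 0.208) m from the two cameras, which agreed to 0.7 mm. That is about 3 mm from the bowl's centre line. The foot is at about 0.148 m, so about 78 mm above the rim.
- **Grip at the end:** the width held steady at 42.5 to 43 mm, and the arm was at rest.
- **Other objects:** in the last pictures nothing touched the bowl, and the brush looked unmoved. The dish and tumbler looked unmoved when I lifted the vase. I did not measure any of the three again at the end.
- **Disagreements:** none of my measurements clashed by more than about 2 mm. I judged that the vase was upright and that the fingers had not touched it only from the pictures.

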